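# Press the filter caps home and hold the parts cleaner's sprung lid at its pointer

## Task

Get the drained parts cleaner ready for a look inside: with its lid still shut, push both blue caps of the grey filter unit down until they are fully home and no red shows under them. Then lift the cleaner's spring-loaded lid by its black handle until the red stripe on the lid's edge lines up with the yellow pointer beside it, and finish still holding the lid steady there. Do not shift the pointer or the engine parts and tools lying around.

Things in the scene. Friction and masses are not known exactly. Their poses are not given: they have to be found in the camera images.
- tank: Parts cleaner fixed to the bench: metal tub 220 x 220 x 130 mm high with a lid on top. Origin at the centre of its underside; x points from its front (towards the robot) to its hinge side, y to its left, z up. It may stand left or right of the filter unit, turned by up to about 0.25 rad.
- lid (a joint): Angle of the lid (rad): 0 shut, grows as the front edge rises, stop at 1.3. A spring and the lid's weight (0.3 to 0.6 kg) pull it shut at all times: lifting straight up at the handle takes about 5 N when shut and up to 14 N at the widest mark, and it falls shut if let go.
- lid_hinge (a point): Point on the lid's hinge axis (the axis runs along tank y), 110 mm behind and 130 mm above the tank's origin, mid width. Turns with the lid; with the lid shut its axes are the tank's, and the lid lies along -x from it.
- lid_handle (a point): Middle of the lid's handle: a black round bar 12 mm thick, 120 mm long along tank y, on two posts (one at each end), its centre 35 mm above the lid's top. It lies 195 mm in front of the hinge axis and 43 mm above it with the lid shut, so 173 mm above the bench. Its axes are those of the lid. The round bar can turn between the fingers.
- pointer (a joint): Angle at which the yellow pointer is set (rad, 0.40 to 0.75), about the same hinge axis and from the same zero as the lid: the lid is at the mark when joint lid equals joint pointer. A friction joint that keeps its setting unless pushed.
- pointer_tip (a point): Tip of the yellow pointer, a flat bar 245 mm long beside the lid's left (+y) edge, 126 mm from the tank's middle; this point is 236 mm from the hinge axis, so the raised pointer reaches up to 300 mm above the bench: carry the arm over or around it. Its x axis runs along the bar towards the hinge.
- filter_unit: Grey filter unit fixed to the bench: block 200 x 90 x 75 mm high, its x along the 200 mm side. Origin at the centre of its underside. Turned by up to about 0.3 rad.
- cap_near_top (a point): Centre of the top face of the near cap: blue, round, 42 mm in diameter, 20 mm high, at 50 mm along -x from the unit's middle. Its top stands 111.5 mm above the bench at joint 0 and 99.5 mm when fully home; a red collar shows under it while it stands proud.
- cap_far_top (a point): The same for the far cap, at 50 mm along +x from the unit's middle.
- cap_near (a joint): How far the near cap is pushed in (m): 0 fully proud, 0.012 fully home against a hard stop. It starts between 0 and 0.005, slides down against about 6 N of friction and stays where it is left.
- cap_far (a joint): The same for the far cap.
- piston: Aluminium piston standing loose in front of the cleaner, 66 mm in diameter, 60 mm high; origin at the centre of its underside. To be left alone.
- gear: Loose steel gear lying in front of the filter unit, 72 mm in diameter, 22 mm high; origin under its centre. To be left alone.
- bearing: Loose bearing ring lying behind the filter unit, 60 mm in diameter, 16 mm high; origin under its centre. To be left alone.
- spanner: Loose spanner 180 mm long, out on the right; to be left alone.
- con_rod: Loose connecting rod, about 146 mm long and 16 mm high, out on the left; origin under its middle. To be left alone.
- socket: Loose steel socket standing in front of the cleaner beside the piston, 30 mm in diameter, 45 mm high; origin under its centre. To be left alone.

How it is judged:
By the outcome, as a careful person would: the job done as asked, in the order asked, and still so for the second after the job is handed in, while the arm keeps its last pose, push and grip.
It also fails if it takes over 64 s, if anything falls off the work surface, if the arm or the gripper's body presses on something with over 40 N, if the wrist force passes 120 N, or if a joint passes its speed limit or range.

## Robot

A 6-joint arm with a two-finger parallel gripper is mounted at the origin on the work surface. World frame = base frame: x ahead of the robot, y to its left, z up, the work surface at z = 0. Lengths are in mm, angles in rad, forces in N, time in s.
With the tool pointing down it reaches from about 275 to 750 mm from the base axis. Payload 10.2 kg.
Tool frame: the origin (TCP) lies on the front face of the gripper's body, between the roots of the fingers; the fingertips stand 73 mm ahead of it and the grasp point (between the pads) lies ctrl.grip_depth ahead of it (ctrl.grip_depth is the distance from the TCP to the grasp point, in mm); z points along the fingers, y is the direction in which the jaws open and shut (so a half turn about z gives the same grasp; the last joint's range is limited). The gripper opens to 85 mm and grips with 20 to 120 N. Pads are 22 mm wide; open, the fingers measure 114 mm over their backs; the gripper's body (76 mm by 85 mm) begins 54 mm behind the grasp point. The pads swing forward as they close: fully open they stand 13 mm farther back than shut.
Start: joints at [-1.524, 0.313, 1.498, -0, 1.331, -0.223], TCP at [139.92, -506.018, 303.894] pointing down, gripper open.
Joint ranges: [-2.94, 2.94], [-0.97, 2.17], [0.19, 2.56], [-1.23, 4.37], [0.02, 3.11], [-2.88, 2.88]. Speed limits (rad/s): [2.39, 2.39, 3.01, 3.14, 3.14, 3.14].

## Interface

Orientations are given as a unit quaternion [w, x, y, z].
In Python, from rig import readout, capture, ctrl, nets gives the robot as it stands. The module is installed in compiled form; this text tells all that it offers.
- The arm moves only by the tool apply_moves, never from a script. Its argument "targets" is a list of rows, each a list of 4 numbers: the shift along the tool's x, y, z in cm, then the turn about the tool's z in degrees. A call has 1 to 8 rows; each row shifts and turns the commanded pose from where the row before left it, along the tool's axes as they then stand; what a row does not reach is not made up. A row lasts 1/10 s, in which the tool goes at most 50 mm and 8.59 degrees, less where a joint would pass 70% of its speed; a pose out of reach is approached as far as the arm can. A call with a gripper value outside its range is refused whole. "grip" is the finger opening in cm, from 0 to 8.54, set as the call begins (left out, the last holds). The fingers move at their own pace and stop on an object; "force" is the grip in N (left out, the last holds). Time passes only in rows, so rows that do not move let the fingers close. It gives the time, the measured TCP pose, the force and the opening at its end, in the units of the state.
- readout.sense(): the state, without advancing time (a new reading comes with each control period).
- capture(name): name is "side" or "top"; returns a dict with "img" (420x560x3 uint8, red, green, blue), "fov_y" (degrees; the focal length in pixels is half the picture's height over the tangent of half this angle, whatever the lens; pixels are square), "cx", "cy" (the principal point, pixels), "eye" and "rotation" of the camera in the world. Camera axes: x right, y down, z forward; pixel columns grow to the right and rows downward; lengths in mm; the calibration is good to about 2 mm. A picture is of the moment at which its call begins. There is no depth.
- ctrl.finish_job(): hands the job in, once; it reports no verdict.
Trained networks look in the newest picture that a camera, given by its name, has taken for a name from the list of things; names that differ only in an ending like _2 or _b are one class to them, and where a whole thing is asked for, a point or a joint stands for the part that bears it (a point fixed in the world has none). Each returns a list of dicts, best first, with "score" (0 to 1); they miss things now and then, are a little off and sometimes report something else, mostly with a low value. They report only what shows in the picture. A call takes as long as a camera call.
- nets.boxes_of(camera, target): "location" ([column, row] as shares, 0 to 1, of the picture: columns of its width, rows of its height, amid what is visible of it).
The state is a dict: "time_s": time; "joints": joint angles; "dq": joint speeds; "tau": joint torques, N m; "eef_pos": TCP position; "ee_rot": TCP orientation; "force": force on the tool from outside, world axes, zero at the start; "wrist_torque": the same for the moment, N m; "grip_width": opening from 0.0 (shut) to 1.0 (fully open).
Only numpy, scipy, OpenCV 4.12 (cv2) and the standard library are available. Lean on these libraries where they do the work, as an engineer would, in place of code of your own. Each camera call takes 0.05 s, during which the arm holds its last target.

## Working session

There is one attempt and no reset: what is moved stays moved. The work goes in short steps, Python scripts to look and compute and a tool call to move; the robot and the scene stay as the last step left them, time stands still between calls to the robot, and variables do not carry over. Pictures are saved under pics/ and viewed, and the job is handed in when it is done.

Besides the shell and the picture viewer there is one more tool, called in YAML: its name, and indented under it one key for each argument. apply_moves: Moves the arm, as the interface text tells. Its arguments: {"type":"object","properties":{"targets":{"type":"array"},"grip":{"type":"number"},"force":{"type":"number"}},"required":["targets"]}

```bash
mkdir -p pics
python3 - <<'E'
from rig import readout, capture, ctrl, nets
import cv2
print(readout.sense()); print(ctrl.grip_depth)
for n in ("side","top"):
    c=capture(n); cv2.imwrite(f"pics/{n}0.png",c["img"][:,:,::-1])
    print(n,c["fov_y"],c["cx"],c["cy"],c["eye"],c["rotation"])
    for t in ["tank","lid_handle","lid_hinge","pointer_tip","filter_unit","cap_near_top","cap_far_top","piston","gear","bearing","spanner","con_rod","socket"]:
        r=nets.boxes_of(n,t)
        print(t,[(round(d["score"],2),round(d["location"][0]*560),round(d["location"][1]*420)) for d in r[:3]])
E
```

```text
{'time_s': 0.0, 'joints': array([-1.52440623e+00,  3.13463724e-01,  1.49843731e+00, -2.29845621e-05,
        1.33101980e+00, -2.23404953e-01]), 'dq': array([ 3.58389824e-04, -8.64255661e-04, -9.63221738e-06, -6.91801181e-04,
       -1.13996377e-03, -3.28330020e-04]), 'tau': array([ 5.99715950e-04, -4.12269974e+01, -2.59739542e+01, -1.84370192e-04,
        4.19706601e-03, -1.52877271e-05]), 'eef_pos': array([ 139.90402552, -505.84088174,  303.3279102 ]), 'ee_rot': array([-6.62480250e-04,  9.90914531e-01,  1.34491450e-01,  4.75824644e-05]), 'force': array([ 0.76714034, -0.13679693,  0.28969372]), 'wrist_torque': array([ 0.00657817, -0.00647063,  0.09512485]), 'grip_width': 1.0006401848449882}
53.900000000000006
side 43.65791922495022 278.701163887752 214.4610744987861 [ 429.42215193 1159.16513278  827.74619564] [ 0.02501842 -0.05118585  0.87050055 -0.48885876]
tank [(0.64, 274, 186)]
lid_handle [(0.68, 210, 283), (0.61, 276, 169)]
lid_hinge [(0.63, 277, 171), (0.34, 268, 164)]
pointer_tip [(0.63, 261, 168), (0.38, 277, 171)]
filter_unit [(0.85, 270, 275)]
cap_near_top [(0.78, 287, 257)]
cap_far_top [(0.78, 247, 257), (0.21, 331, 190), (0.2, 209, 281)]
piston [(0.82, 331, 192)]
gear [(0.82, 335, 296)]
bearing [(0.6, 209, 282)]
spanner [(0.48, 317, 173)]
con_rod [(0.77, 234, 396)]
socket [(0.61, 328, 214)]
top 46.2718472720816 272.5003682949031 203.27736182394494 [ 359.81975494    8.95409009 1445.7176865 ] [-0.05310339  0.70748688 -0.7027262   0.05308702]
tank [(0.69, 364, 193), (0.34, 217, 186)]
lid_handle [(0.7, 365, 190)]
lid_hinge [(0.79, 363, 190)]
pointer_tip [(0.68, 317, 186)]
filter_unit [(0.95, 218, 205), (0.55, 216, 183)]
cap_near_top []
cap_far_top [(0.45, 215, 187), (0.25, 386, 255), (0.22, 219, 220)]
piston [(0.89, 385, 254)]
gear [(0.64, 218, 263)]
bearing []
spanner [(0.82, 441, 217), (0.72, 226, 159)]
con_rod [(0.74, 114, 199), (0.16, 364, 189)]
socket [(0.64, 336, 253)]
```

View pics/side0.png

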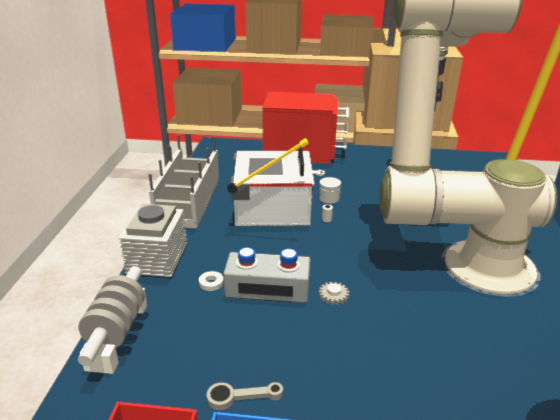

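View pics/top0.png

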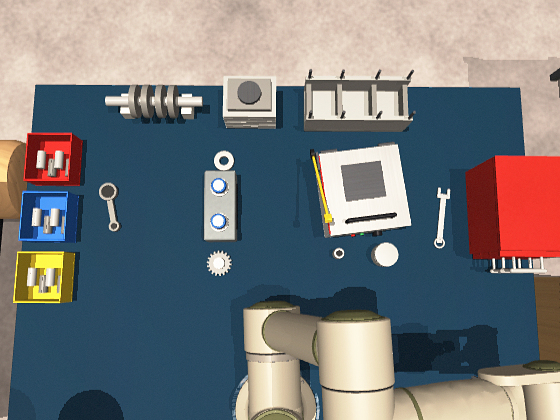

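Run:
```python
import cv2
a=cv2.imread("pics/side0.png");b=cv2.imread("pics/top0.png")
cv2.imwrite("pics/side0z.png",cv2.resize(a[120:320,180:380],None,fx=3,fy=3,interpolation=cv2.INTER_CUBIC))
cv2.imwrite("pics/top0z.png",cv2.resize(b[110:290,160:420],None,fx=3,fy=3,interpolation=cv2.INTER_CUBIC))
```

```text
(no output)
```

View pics/side0z.png

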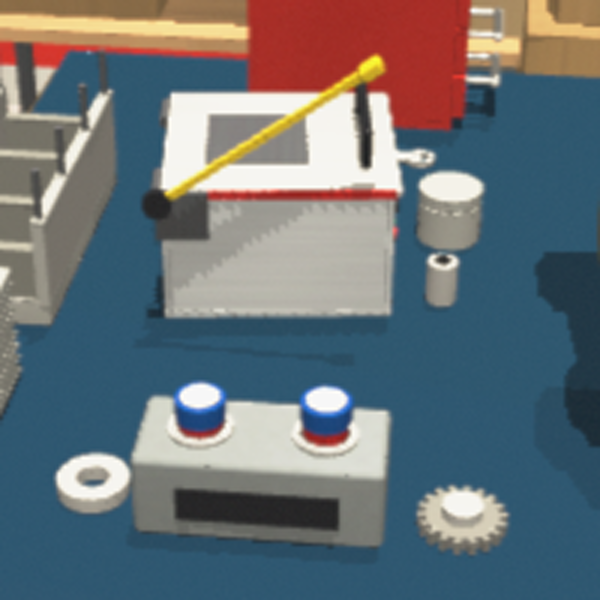

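View pics/top0z.png

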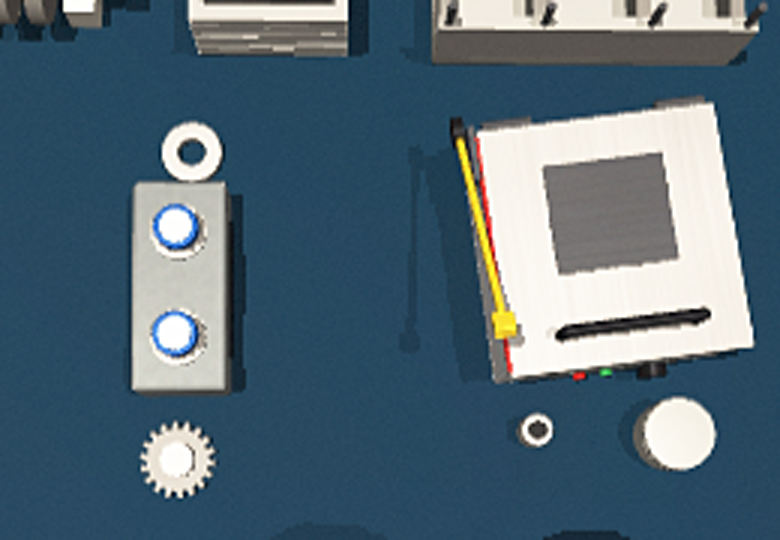

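```bash
cat > h.py <<'E'
import numpy as np
from scipy.spatial.transform import Rotation as R
K=dict(side=(43.65791922495022,278.701163887752,214.4610744987861,[429.42215193,1159.16513278,827.74619564],[0.02501842,-0.05118585,0.87050055,-0.48885876]),
top=(46.2718472720816,272.5003682949031,203.27736182394494,[359.81975494,8.95409009,1445.7176865],[-0.05310339,0.70748688,-0.7027262,0.05308702]))
def proj(c,P):
    f,cx,cy,e,q=K[c]; P=np.atleast_2d(P)
    r=R.from_quat([q[1],q[2],q[3],q[0]])
    p=r.inv().apply(P-np.array(e)); F=210/np.tan(np.radians(f)/2)
    return np.c_[cx+F*p[:,0]/p[:,2],cy+F*p[:,1]/p[:,2]]
def T(x,y,yaw,p):
    c,s=np.cos(yaw),np.sin(yaw); p=np.atleast_2d(np.array(p,float))
    return np.c_[x+c*p[:,0]-s*p[:,1],y+s*p[:,0]+c*p[:,1],p[:,2]]
def lidpt(r,y,h,th): # r in front of hinge, h above axis
    return [110-r*np.cos(th)+h*np.sin(th),y,130+r*np.sin(th)+h*np.cos(th)]
E
cat > fit.py <<'E'
from h import *
from scipy.optimize import least_squares
zt=lambda a:(a[0]/3+160,a[1]/3+110)
zs=lambda a:(a[0]/3+180,a[1]/3+120)
def fu(v):
    x,y,w,a,b=v
    n=T(x,y,w,[-50,0,111.5-a]);f=T(x,y,w,[50,0,111.5-b])
    return np.r_[proj('top',n)[0]-zt((175.5,334)),proj('top',f)[0]-zt((176.5,226)),proj('side',n)[0]-zs((326,400)),proj('side',f)[0]-zs((201,396)),
     proj('top',T(x,y,w,[[-100,45,75],[-100,-45,75],[100,45,75],[100,-45,75]])).ravel()-np.ravel([zt(p) for p in [(132,390),(231,391),(134,182),(228,182)]])]
s=least_squares(fu,[400,150,0,2,2]);print('unit',s.x,np.round(s.fun,1))
def ft(v):
    x,y,w,p=v
    r=[]
    for P,c,q in [([110-195,57,173],'top',zt((563,333))),([110-195,-57,173],'top',zt((705,315))),
      ([110-195,57,173],'side',zs((366,160))),([110-195,-57,173],'side',zs((361,85))),
      (lidpt(236,126,0,p),'top',zt((505,322))),(lidpt(236,126,0,p),'side',zs((370,68))),
      (lidpt(0,126,0,p),'top',zt((458,130))),(lidpt(0,126,0,p),'side',zs((157,204)))]:
        r.append(proj(c,T(x,y,w,P))[0]-q)
    return np.ravel(r)
s=least_squares(ft,[420,-170,0.1,.5]);print('tank',s.x,np.round(s.fun,1))
x,y,w,p=s.x
for t in (0,p): print(t,T(x,y,w,lidpt(195,0,43,t)))
from rig import readout
d=readout.sense();print(d['time_s'],d['eef_pos'],R.from_quat(np.roll(d['ee_rot'],-1)).as_matrix())
E
python3 fit.py
```

```text
unit [5.62798296e+02 1.57207324e+02 2.10505631e-02 4.57389328e+00
 7.78071974e+00] [ 0.4 -0.5  0.3 -0.1  1.2  0.   0.8 -0.  -0.   0.2 -0.8 -0.6 -0.2 -0.6
  0.  -1. ]
tank [ 6.01560513e+02 -2.37039633e+02  1.09971003e-01  6.22102052e-01] [ 1.2 -1.4 -2.8  0.2  0.6 -9.2  1.  -0.7 -1.9 -0.7  0.1  0.6 -0.   0.6
  0.5  0.5]
0 [[ 517.07397459 -246.36833911  173.        ]]
0.6221020516211405 [[ 578.29216468 -239.60884239  278.5793922 ]]
1.4 [ 139.91606849 -506.01637055  303.88731004] [[ 9.63828439e-01  2.66523433e-01 -6.73042151e-06]
 [ 2.66523433e-01 -9.63828438e-01  3.25157447e-05]
 [ 2.17923623e-06 -3.31334145e-05 -9.99999999e-01]]
```

```bash
sed -i "s/^      (\[110-195,57,173\],'side',zs((366,160))),/      /; s/^      (\[110-195,57,173\],'side',zs((366,160))),//" fit.py; sed -i "s/(\[110-195,57,173\],'side',zs((366,160))),//" fit.py
cat >> fit.py <<'E'
for P in [[110,110,138],[110,-110,138],[-110,-110,138],[-110,110,138]]:
    q=proj('top',T(x,y,w,P))[0]; print('corner',(q-[160,110])*3)
for P in [[-110,110,138],[-110,110,0],[110,110,0]]:
    q=proj('side',T(x,y,w,P))[0]; print('corner side',(q-[180,120])*3)
E
python3 fit.py
```

```text
unit [5.62798296e+02 1.57207324e+02 2.10505631e-02 4.57389328e+00
 7.78071974e+00] [ 0.4 -0.5  0.3 -0.1  1.2  0.   0.8 -0.  -0.   0.2 -0.8 -0.6 -0.2 -0.6
  0.  -1. ]
tank [ 6.02063454e+02 -2.38911018e+02  1.16062160e-01  6.20894900e-01] [ 2.1 -1.4 -1.9 -0.2  0.7 -1.  -0.9 -0.5  0.3  0.3  0.4  0.7  0.7  0.2]
0 [[ 517.63530438 -248.75416852  173.        ]]
0.6208949004669471 [[ 578.63313137 -241.64266864  278.41823823]]
1.4 [ 139.91606849 -506.01637055  303.88731004] [[ 9.63828439e-01  2.66523433e-01 -6.73042151e-06]
 [ 2.66523433e-01 -9.63828438e-01  3.25157447e-05]
 [ 2.17923623e-06 -3.31334145e-05 -9.99999999e-01]]
corner [477.42343421 128.11033146]
corner [716.35765725 102.56699148]
corner [752.71999617 340.66686575]
corner [507.92149232 367.52006181]
corner side [395.75556413 190.09056737]
corner side [390.19147097 314.74021111]
corner side [165.44643662 313.78077398]
```

apply_moves:
  targets:
    - [0,0,0,-8.2]
    - [0,0,0,-8.2]
    - [0,0,0,-8.2]
    - [0,0,0,-8.2]
    - [0,0,0,-8.2]
    - [0,0,0,-8.2]
    - [0,0,0,-8.2]
    - [0,0,0,-8.2]
  grip: 0
  force: 60

```text
time_s: 2.2
eef_pos: [139.9, -506.0, 303.9]
ee_rot: [-0.0, 0.758, 0.652, 0.0]
force: [-0.1, -0.1, 0.3]
grip_width: -0.003
```

apply_moves:
  targets:
    - [0,0,0,-8.2]
    - [0,0,0,-8.2]
    - [0,0,0,0]

```text
time_s: 2.5
eef_pos: [139.9, -506.0, 303.9]
ee_rot: [-0.0, 0.659, 0.752, -0.0]
force: [-0.6, -0.2, 0.3]
grip_width: -0.001
```

```bash
cat > to.py <<'E'
import sys; from h import *
from rig import readout
d=readout.sense(); r=R.from_quat(np.roll(d['ee_rot'],-1))
print(d['time_s'],d['eef_pos'].round(1),'F',d['force'].round(1),'g',round(float(d['grip_width']),3),'yawx',np.degrees(np.arctan2(*r.as_matrix()[[1,0],0])).round(2), 'j',d['joints'].round(2))
if len(sys.argv)>3: print('tool shift cm',(r.inv().apply(np.array(list(map(float,sys.argv[1:4])))-d['eef_pos'])/10).round(2))
E
python3 to.py 512.8 156.1 230
```

```text
2.5 [ 139.9 -506.   303.9] F [-0.6 -0.2  0.3] g -0.001 yawx 97.53 j [-1.52  0.31  1.5  -0.    1.33 -1.66]
tool shift cm [60.76 45.64  7.39]
```

apply_moves:
  targets:
    - [3.4,2.55,0,0]
    - [3.4,2.55,0,0]
    - [3.4,2.55,0,0]
    - [3.4,2.55,0,0]
    - [3.4,2.55,0,0]
    - [3.4,2.55,0,0]
    - [3.4,2.55,0,0]
    - [3.4,2.55,0,0]

```text
time_s: 3.3
eef_pos: [307.3, -208.3, 304.1]
ee_rot: [0.0, 0.661, 0.75, -0.0]
force: [0.9, 0.1, -0.2]
grip_width: -0.001
```

apply_moves:
  targets:
    - [3.4,2.55,0,0]
    - [3.4,2.55,0,0]
    - [3.4,2.55,0,0]
    - [3.4,2.55,0,0]
    - [3.4,2.55,0,0]
    - [3.4,2.55,0,0]
    - [3.4,2.55,0,0]
    - [3.4,2.55,0,0]

```text
time_s: 4.1
eef_pos: [474.4, 88.2, 304.0]
ee_rot: [0.0, 0.661, 0.75, 0.0]
force: [0.4, -1.6, 0.3]
grip_width: 0.002
```

```bash
python3 to.py 512.8 156.1 195
```

```text
4.1 [474.4  88.2 304. ] F [ 0.4 -1.6  0.3] g 0.002 yawx 97.22 j [-0.06  0.22  1.62 -0.    1.3  -0.19]
tool shift cm [ 6.25  4.65 10.9 ]
```

apply_moves:
  targets:
    - [3.1,2.3,2,0]
    - [3.1,2.3,3,0]
    - [0,0,4,0]
    - [0,0,1.5,0]
    - [0,0,0,0]
    - [0,0,0,0]

```text
time_s: 4.7
eef_pos: [511.8, 153.7, 199.7]
ee_rot: [0.0, 0.661, 0.751, 0.0]
force: [0.0, -0.0, 1.0]
grip_width: 0.0
```

```bash
python3 to.py 512.8 156.1 185;python3 - <<'E'
from rig import capture
import cv2
for n,s in (("side",(slice(170,320),slice(180,380))),("top",(slice(110,290),slice(160,360)))):
    c=capture(n)["img"][:,:,::-1][s]; cv2.imwrite(f"pics/{n}1.png",cv2.resize(c,None,fx=3,fy=3,interpolation=cv2.INTER_CUBIC))
E
```

```text
4.7 [511.8 153.7 199.7] F [ 0. -0.  1.] g 0.0 yawx 97.32 j [ 0.07  0.44  1.61  0.    1.09 -0.06]
tool shift cm [0.22 0.13 1.47]
```

View pics/side1.png

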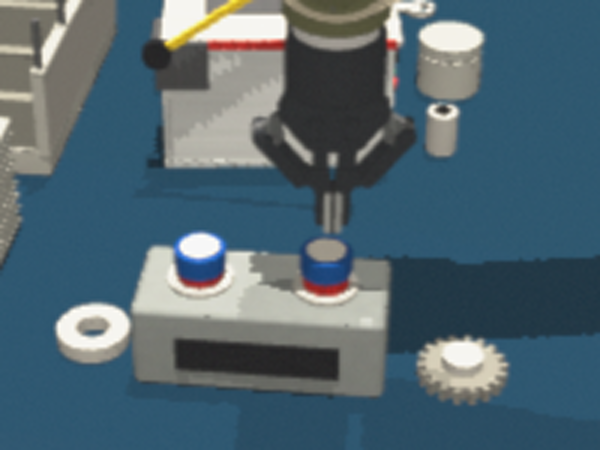

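View pics/top1.png

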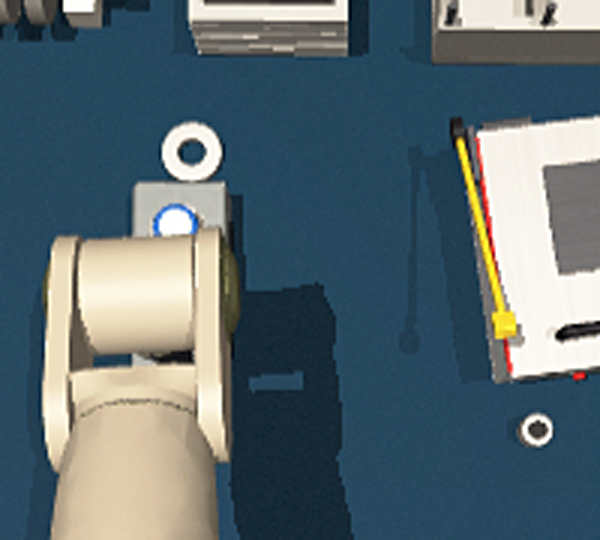

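apply_moves:
  targets:
    - [0.2,0.1,1,0]
    - [0,0,1,0]
    - [0,0,0.4,0]
    - [0,0,0.3,0]
    - [0,0,0,0]
    - [0,0,0,0]

```text
time_s: 5.4
eef_pos: [512.6, 156.0, 172.1]
ee_rot: [0.001, 0.66, 0.751, 0.001]
force: [3.0, 1.5, 4.4]
grip_width: -0.001
```

apply_moves:
  targets:
    - [0,0,0.15,0]
    - [0,0,0.15,0]
    - [0,0,0,0]
    - [0,0,0,0]

```text
time_s: 5.8
eef_pos: [512.7, 156.0, 171.8]
ee_rot: [0.001, 0.66, 0.752, 0.001]
force: [-7.7, -0.4, 30.5]
grip_width: 0.001
```

apply_moves:
  targets:
    - [0,0,-1.5,0]
    - [0,0,-1.5,0]
    - [0,0,-1,0]
    - [-0.55,3.3,0,0]
    - [-0.55,3.3,0,0]
    - [0,3.3,0,0]
    - [0,0,0,0]

```text
time_s: 6.5
eef_pos: [613.8, 157.5, 207.4]
ee_rot: [-0.0, 0.66, 0.751, -0.0]
force: [-0.7, 0.2, -0.6]
grip_width: -0.001
```

```bash
python3 to.py 612.8 158.3 174
```

```text
6.5 [613.8 157.5 207.4] F [-0.7  0.2 -0.6] g -0.001 yawx 97.41 j [ 0.07  0.63  1.27 -0.    1.24 -0.06]
tool shift cm [ 0.09 -0.09  3.34]
```

apply_moves:
  targets:
    - [0.1,-0.1,1,0]
    - [0,0,1,0]
    - [0,0,0.6,0]
    - [0,0,0.5,0]
    - [0,0,0.4,0]
    - [0,0,0,0]
    - [0,0,0,0]

```text
time_s: 7.2
eef_pos: [610.6, 158.7, 174.0]
ee_rot: [0.0, 0.66, 0.752, 0.0]
force: [0.2, 0.0, 0.7]
grip_width: -0.0
```

apply_moves:
  targets:
    - [0,0,0.2,0]
    - [0,0,0.2,0]
    - [0,0,0.1,0]
    - [0,0,0,0]
    - [0,0,0,0]

```text
time_s: 7.7
eef_pos: [610.8, 158.7, 172.0]
ee_rot: [0.001, 0.66, 0.752, 0.001]
force: [-10.0, -1.8, 22.0]
grip_width: 0.001
```

apply_moves:
  targets:
    - [0,0,0.15,0]
    - [0,0,0,0]
    - [0,0,0,0]

```text
time_s: 8.0
eef_pos: [610.8, 158.7, 171.9]
ee_rot: [0.001, 0.659, 0.752, 0.001]
force: [-13.7, -1.9, 30.8]
grip_width: -0.001
```

apply_moves:
  targets:
    - [0,0,-2,0]
    - [0,0,-3,0]
    - [0,0,-4,0]
    - [0,0,-4.5,0]
    - [0,0,-4.5,0]
    - [0,0,-3,0]

```text
time_s: 8.6
eef_pos: [610.5, 158.7, 381.0]
ee_rot: [0.001, 0.66, 0.752, 0.001]
force: [0.7, -0.2, 0.2]
grip_width: -0.001
```

```bash
python3 to.py 515 -248.5 380;python3 - <<'E'
from rig import capture
import cv2
for n,s in (("side",(slice(170,320),slice(180,380))),):
    c=capture(n)["img"][:,:,::-1][s]; cv2.imwrite(f"pics/{n}2.png",cv2.resize(c,None,fx=3,fy=3,interpolation=cv2.INTER_CUBIC))
E
```

```text
8.6 [610.5 158.7 381. ] F [ 0.7 -0.2  0.2] g -0.001 yawx 97.46 j [ 0.07  0.53  0.99 -0.    1.62 -0.06]
tool shift cm [-39.13 -14.76   0.05]
```

View pics/side2.png

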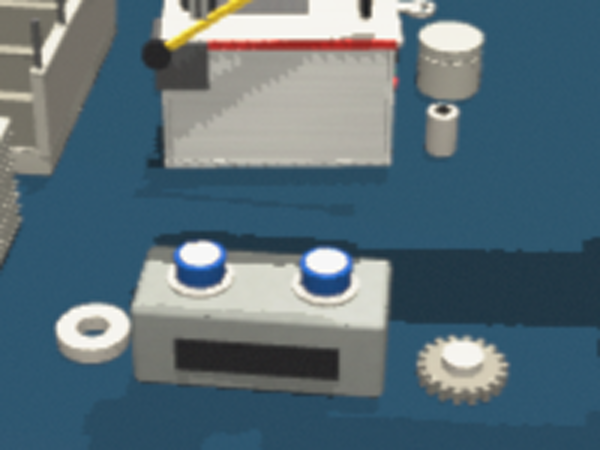

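apply_moves:
  targets:
    - [-4.35,-1.64,0,0]
    - [-4.35,-1.64,0,0]
    - [-4.35,-1.64,0,0]
    - [-4.35,-1.64,0,0]
    - [-4.35,-1.64,0,0]
    - [-4.35,-1.64,0,0]
    - [-4.35,-1.64,0,0]
    - [-4.35,-1.64,0,0]

```text
time_s: 9.45
eef_pos: [525.0, -205.1, 377.1]
ee_rot: [0.0, 0.66, 0.752, 0.0]
force: [1.1, 0.7, 0.5]
grip_width: -0.0
```

apply_moves:
  targets:
    - [-4.35,-1.64,0,0]
    - [0,0,1,0]
    - [0,0,3,0]
    - [0,0,3,0]
    - [0,0,1,0]
    - [0,0,0,0]
  grip: 5.5

```text
time_s: 10.05
eef_pos: [515.0, -248.1, 296.4]
ee_rot: [-0.001, 0.659, 0.752, -0.0]
force: [-0.0, 0.0, 0.3]
grip_width: 0.647
```

```bash
python3 to.py 515 -248.5 230;python3 - <<'E'
from rig import capture
import cv2
for n,s in (("side",(slice(80,230),slice(200,400))),("top",(slice(110,310),slice(280,480)))):
    c=capture(n)["img"][:,:,::-1][s]; cv2.imwrite(f"pics/{n}3.png",cv2.resize(c,None,fx=3,fy=3,interpolation=cv2.INTER_CUBIC))
E
```

```text
10.05 [ 515.  -248.1  296.4] F [-0.   0.   0.3] g 0.647 yawx 97.48 j [-0.65  0.42  1.36  0.    1.36 -0.78]
tool shift cm [-0.05  0.    6.64]
```

View pics/side3.png

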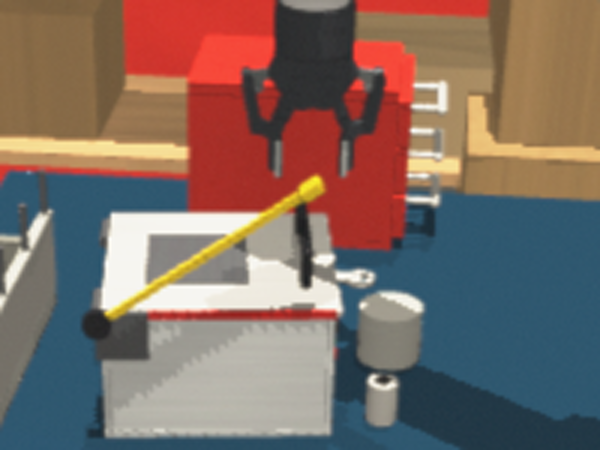

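View pics/top3.png

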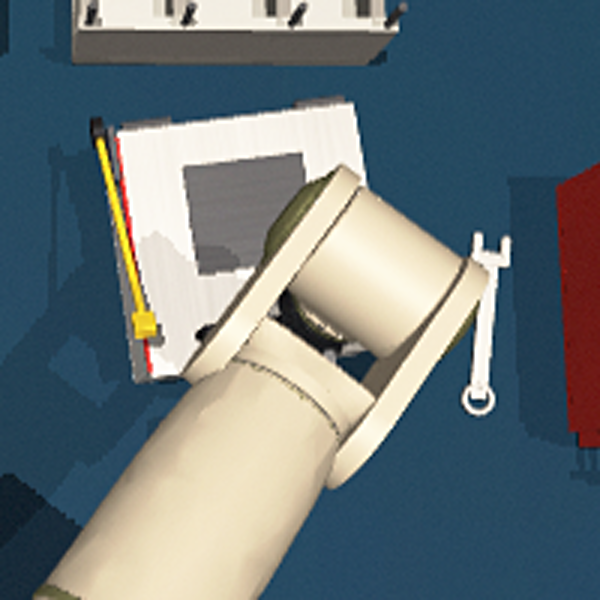

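apply_moves:
  targets:
    - [0,0.1,1,0]
    - [0,0,2,0]
    - [0,0,2,0]
    - [0,0,1.4,0]
    - [0,0,0.5,0]
    - [0,0,0,0]

```text
time_s: 10.75
eef_pos: [516.2, -248.5, 228.3]
ee_rot: [-0.0, 0.66, 0.752, 0.0]
force: [0.5, 0.0, -0.3]
grip_width: 0.644
```

```bash
python3 to.py 516 -248.5 227;python3 - <<'E'
from rig import capture
import cv2
for n,s in (("side",(slice(80,230),slice(200,400))),):
    c=capture(n)["img"][:,:,::-1][s]; cv2.imwrite(f"pics/{n}4.png",cv2.resize(c,None,fx=4,fy=4,interpolation=cv2.INTER_CUBIC))
E
```

```text
10.75 [ 516.2 -248.5  228.3] F [ 0.5  0.  -0.3] g 0.644 yawx 97.46 j [-0.65  0.48  1.45  0.    1.2  -0.78]
tool shift cm [ 0.   -0.02  0.13]
```

View pics/side4.png

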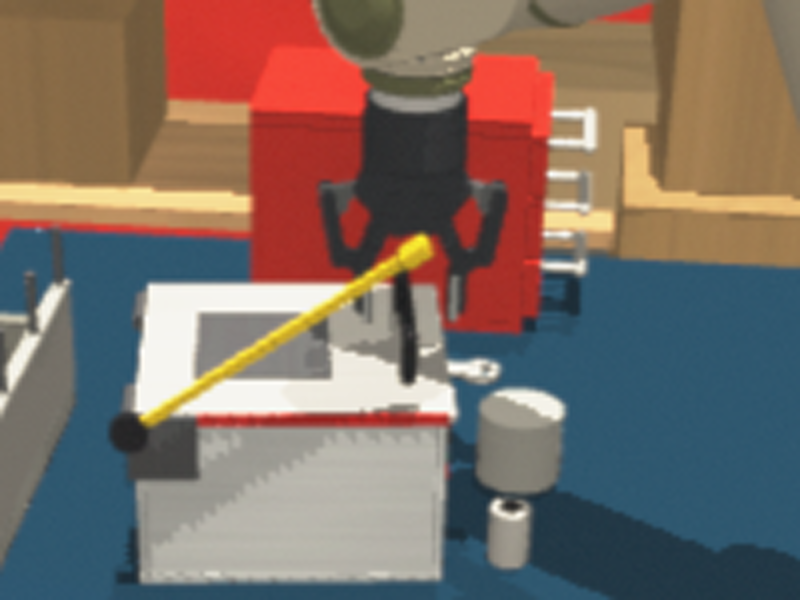

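apply_moves:
  targets:
    - [0,0,0.1,0]
    - [0,0,0,0]
    - [0,0,0,0]
    - [0,0,0,0]
    - [0,0,0,0]
    - [0,0,0,0]
    - [0,0,0,0]
  grip: 0
  force: 40

```text
time_s: 11.5
eef_pos: [518.8, -248.2, 228.3]
ee_rot: [0.004, 0.66, 0.752, 0.003]
force: [20.4, 1.5, -4.5]
grip_width: 0.125
```

```bash
python3 to.py 516 -248.5 227
```

```text
11.5 [ 518.8 -248.2  228.3] F [20.4  1.5 -4.5] g 0.125 yawx 97.47 j [-0.65  0.48  1.45  0.    1.2  -0.78]
tool shift cm [ 0.   -0.28  0.13]
```

apply_moves:
  targets:
    - [0,0.25,0,0]
    - [0,0,0,0]
    - [0,0,0,0]
  force: 80

```text
time_s: 11.8
eef_pos: [519.2, -248.2, 228.1]
ee_rot: [0.001, 0.66, 0.752, 0.001]
force: [6.3, 1.1, 0.7]
grip_width: 0.113
```

```bash
python3 to.py 516 -248.5 227
```

```text
11.8 [ 519.2 -248.2  228.1] F [6.3 1.1 0.7] g 0.113 yawx 97.46 j [-0.65  0.49  1.45  0.    1.2  -0.78]
tool shift cm [ 0.01 -0.33  0.11]
```

apply_moves:
  targets:
    - [0,0.24,-0.97,0]
    - [0,0.29,-0.96,0]
    - [0,0.34,-0.94,0]
    - [0,0.38,-0.92,0]
    - [0,0.43,-0.9,0]
    - [0,0.47,-0.88,0]
    - [0,0,0,0]
    - [0,0,0,0]

```text
time_s: 12.6
eef_pos: [539.4, -245.5, 283.3]
ee_rot: [-0.001, 0.66, 0.752, -0.001]
force: [-5.4, -3.1, -5.5]
grip_width: 0.108
```

```bash
python3 to.py 516 -248.5 227
```

```text
12.6 [ 539.4 -245.5  283.3] F [-5.4 -3.1 -5.5] g 0.108 yawx 97.46 j [-0.62  0.48  1.31 -0.    1.35 -0.75]
tool shift cm [ 0.01 -2.35  5.63]
```

apply_moves:
  targets:
    - [0,0.51,-0.85,0]
    - [0,0.56,-0.83,0]
    - [0,0.6,-0.8,0]
    - [0,0.64,-0.77,0]
    - [0,0,0,0]
    - [0,0,0,0]

```text
time_s: 13.2
eef_pos: [561.5, -242.5, 316.8]
ee_rot: [-0.001, 0.66, 0.751, -0.001]
force: [-14.4, -1.4, 3.5]
grip_width: 0.105
```

```bash
python3 to.py 516 -248.5 227;python3 - <<'E'
from rig import capture
import cv2
for n,s in (("side",(slice(100,220),slice(210,360))),("top",(slice(130,270),slice(290,440)))):
    i=capture(n)["img"][:,:,::-1]; cv2.imwrite(f"pics/{n}5raw.png",i)
    cv2.imwrite(f"pics/{n}5.png",cv2.resize(i[s],None,fx=4,fy=4,interpolation=cv2.INTER_CUBIC))
E
```

```text
13.2 [ 561.5 -242.5  316.8] F [-14.4  -1.4   3.5] g 0.105 yawx 97.43 j [-0.6   0.5   1.19 -0.    1.45 -0.73]
tool shift cm [-0.   -4.56  8.99]
```

View pics/side5.png

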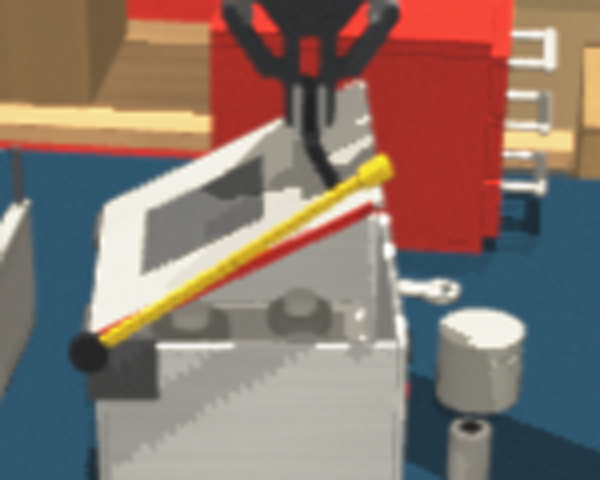

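View pics/top5.png

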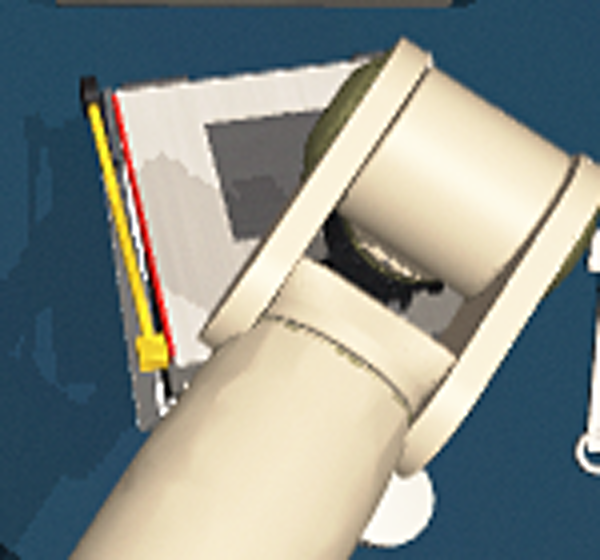

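```bash
cat > ang.py <<'E'
import sys,cv2
from h import *
from scipy.optimize import brentq
def seg(im,kind,roi):
    hsv=cv2.cvtColor(im,cv2.COLOR_BGR2HSV); x0,x1,y0,y1=roi
    m=cv2.inRange(hsv,(22,120,90),(36,255,255)) if kind=='y' else (cv2.inRange(hsv,(0,130,60),(9,255,255))|cv2.inRange(hsv,(172,130,60),(180,255,255)))
    k=np.zeros_like(m); k[y0:y1,x0:x1]=m[y0:y1,x0:x1]
    n,l,s,c=cv2.connectedComponentsWithStats(k); 
    i=1+np.argmax(s[1:,4]); ys,xs=np.nonzero(l==i); return xs,ys
def slope(xs,ys,a,b):
    # centre per column
    X=[];Y=[]
    for x in range(a,b):
        v=ys[xs==x]
        if len(v): X.append(x);Y.append(v.mean())
    p=np.polyfit(X,Y,1); r=np.std(np.polyval(p,X)-Y); return p[0],np.polyval(p,(a+b)/2),len(X),r
def model(th,y,h,tk,r0,r1):
    q=proj('side',T(*tk,[lidpt(r0,y,h,th),lidpt(r1,y,h,th)])); d=q[1]-q[0]; return d[1]/d[0]
def solve(s,y,h,tk): return brentq(lambda t:model(t,y,h,tk,40,200)-s,-.2,1.1)
def tank(yaw,bx=519.4,by=-248.3):
    return (bx+85*np.cos(yaw),by+85*np.sin(yaw),yaw)
if __name__=='__main__':
    a=cv2.imread(sys.argv[1])
    for kind,roi,cols,y in (('y',(225,320,125,200),(242,296),126),('r',(225,310,130,196),tuple(map(int,sys.argv[2:4])),110)):
        xs,ys=seg(a,kind,roi); print(kind,len(xs),xs.min(),xs.max(),ys.min(),ys.max())
        s=slope(xs,ys,*cols); print(np.round(s,3))
        for yaw in (.11,.13,.15): print('  yaw',yaw,'angle',round(solve(s[0],y,0,tank(yaw)),4))
E
python3 ang.py pics/side0.png 252 308; echo; python3 ang.py pics/side5raw.png 270 300
```

```text
y 312 235 306 139 186
[ -0.625 164.049  54.      0.265]
  yaw 0.11 angle 0.6099
  yaw 0.13 angle 0.604
  yaw 0.15 angle 0.5978
r 913 225 309 130 151
[-2.50000e-02  1.38355e+02  5.60000e+01  1.25500e+00]
  yaw 0.11 angle 0.0368
  yaw 0.13 angle 0.0262
  yaw 0.15 angle 0.0154

y 294 235 306 139 186
[ -0.641 164.041  54.      0.229]
  yaw 0.11 angle 0.6213
  yaw 0.13 angle 0.6156
  yaw 0.15 angle 0.6095
r 135 225 276 130 138
[-2.50000e-01  1.27643e+02  7.00000e+00  1.24000e-01]
  yaw 0.11 angle 0.2809
  yaw 0.13 angle 0.2717
  yaw 0.15 angle 0.2622
```

```bash
cat > red.py <<'E'
import sys; from ang import *
a=cv2.imread(sys.argv[1]); x0,x1,y0,y1=map(int,sys.argv[2:6])
xs,ys=seg(a,'r',(x0,x1,y0,y1)); s=slope(xs,ys,x0,x1); print(len(xs),np.round(s,3))
for yaw in (.11,.13,.15): print('  yaw',yaw,'angle',round(solve(s[0],112,4,tank(yaw)),4), 'model row', [ (lambda q:round(float(q[1]),1))(proj('side',T(*tank(yaw),lidpt(150,112,h,float(sys.argv[6]))))[0]) for h in (0,8)])
E
python3 red.py pics/side0.png 252 308 178 190 0; python3 red.py pics/side5raw.png 272 302 148 172 0.5
python3 - <<'E'
import sys; sys.path.insert(0,'.')
from ang import *
for p in ('side0','side5raw'):
    a=cv2.imread(f'pics/{p}.png'); xs,ys=seg(a,'y',(225,320,125,200))
    for c in ((238,290),(242,270),(265,297),(250,297)):
        print(p,c,np.round(slope(xs,ys,*c),3))
# full tip/hub line
for th in (.58,.60,.62,.64): print(th,proj('side',T(*tank(.13),[lidpt(236,126,0,th),lidpt(0,126,0,th)])).round(1).tolist())
for th in (.58,.60,.62,.64): print(th,proj('top',T(*tank(.13),[lidpt(236,126,0,th),lidpt(0,126,0,th)])).round(1).tolist())
E
```

```text
144 [-1.10000e-02  1.84548e+02  5.60000e+01  2.73000e-01]
  yaw 0.11 angle 0.0206 model row [186.1, 183.6]
  yaw 0.13 angle 0.0099 model row [186.3, 183.7]
  yaw 0.15 angle -0.0008 model row [186.4, 183.9]
90 [ -0.467 158.867  30.      0.191]
  yaw 0.11 angle 0.484 model row [162.8, 160.5]
  yaw 0.13 angle 0.4768 model row [163.0, 160.7]
  yaw 0.15 angle 0.4693 model row [163.2, 160.9]
side0 (238, 290) [ -0.628 167.215  52.      0.295]
side0 (242, 270) [ -0.629 172.132  28.      0.275]
side0 (265, 297) [ -0.632 156.575  32.      0.229]
side0 (250, 297) [ -0.621 161.211  47.      0.257]
side5raw (238, 290) [ -0.639 167.267  52.      0.195]
side5raw (242, 270) [ -0.648 172.337  28.      0.194]
side5raw (265, 297) [ -0.644 156.365  32.      0.234]
side5raw (250, 297) [ -0.639 161.138  47.      0.223]
0.58 [[305.5, 145.7], [232.9, 188.8]]
0.6 [[304.6, 144.4], [232.9, 188.8]]
0.62 [[303.6, 143.0], [232.9, 188.8]]
0.64 [[302.6, 141.7], [232.9, 188.8]]
0.58 [[327.2, 219.4], [312.0, 154.2]]
0.6 [[327.3, 218.2], [312.0, 154.2]]
0.62 [[327.3, 216.9], [312.0, 154.2]]
0.64 [[327.3, 215.6], [312.0, 154.2]]
```

apply_moves:
  targets:
    - [0,0.3,-0.37,0]
    - [0,0.3,-0.37,0]
    - [0,0.3,-0.36,0]
    - [0,0.3,-0.35,0]
    - [0,0,0,0]
    - [0,0,0,0]

```text
time_s: 13.9
eef_pos: [573.5, -241.0, 330.1]
ee_rot: [-0.002, 0.66, 0.751, -0.001]
force: [-9.6, -1.1, -3.1]
grip_width: 0.105
```

```bash
cat > look.py <<'E'
import sys
from rig import capture
import cv2
k=sys.argv[1]
for n,s in (("side",(slice(110,210),slice(220,320))),("top",(slice(130,270),slice(290,440)))):
    i=capture(n)["img"][:,:,::-1]; cv2.imwrite(f"pics/{n}{k}raw.png",i)
    cv2.imwrite(f"pics/{n}{k}.png",cv2.resize(i[s],None,fx=6 if n=='side' else 4,fy=6 if n=='side' else 4,interpolation=cv2.INTER_CUBIC))
E
python3 to.py 516 -248.5 227; python3 look.py 6
```

```text
13.9 [ 573.5 -241.   330.1] F [-9.6 -1.1 -3.1] g 0.105 yawx 97.43 j [-0.59  0.52  1.13 -0.    1.5  -0.71]
tool shift cm [-1.000e-02 -5.750e+00  1.033e+01]
```

View pics/side6.png

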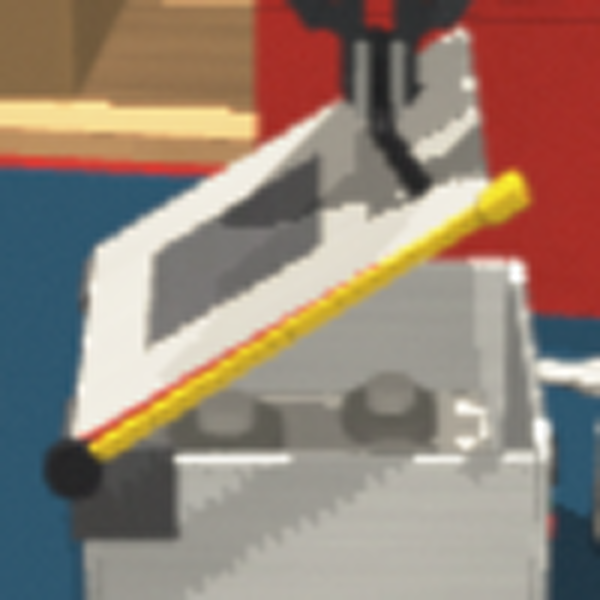

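View pics/top6.png

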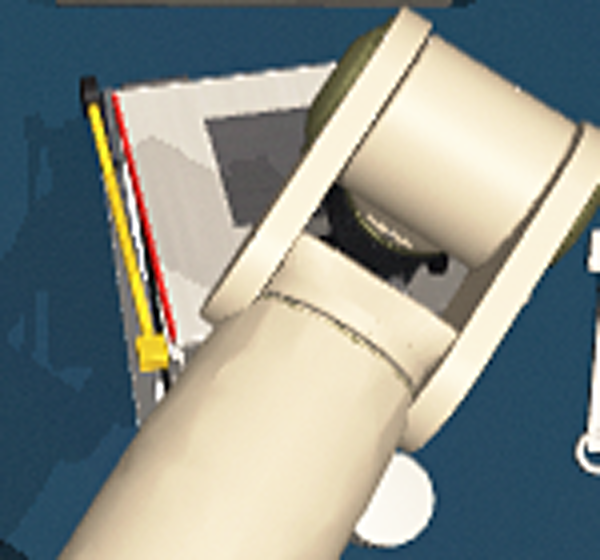

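```bash
cat > cmp.py <<'E'
from ang import *
def line(th,y,h,tk,cols):
    P=T(*tk,[lidpt(r,y,h,th) for r in np.linspace(0,240,200)]); q=proj('side',P); return np.interp(cols,q[:,0],q[:,1])
cols=np.array([240,250,260,270,280,290])
for tp in (.60,.62):
  print('pointer row',tp,line(tp,126,0,tank(.13),cols).round(1))
  for dl in (-.04,-.02,0,.02):
    print(tp,dl,'stripe(h8,h4,h0)-pointer',[(line(tp+dl,111,h,tank(.13),cols)-line(tp,126,0,tank(.13),cols)).round(1).tolist() for h in (8,4,0)])
E
python3 cmp.py
python3 - <<'E'
import cv2,numpy as np
a=cv2.imread('pics/side6raw.png')
for c in (240,250,260,270,280,290,296):
    r0=int(np.interp(c,[238,300],[184,145])); print(c,[(r,a[r,c,::-1].tolist()) for r in range(r0-5,r0+4)])
E
```

```text
pointer row 0.6 [184.4 178.2 172.  165.8 159.6 153.4]
0.6 -0.04 stripe(h8,h4,h0)-pointer [[-5.1, -4.6, -4.1, -3.6, -3.1, -2.6], [-3.6, -3.1, -2.5, -2.0, -1.5, -1.0], [-2.0, -1.5, -1.0, -0.5, 0.0, 0.5]]
0.6 -0.02 stripe(h8,h4,h0)-pointer [[-5.3, -5.1, -4.8, -4.6, -4.4, -4.1], [-3.8, -3.5, -3.3, -3.0, -2.8, -2.5], [-2.2, -1.9, -1.7, -1.4, -1.2, -0.9]]
0.6 0 stripe(h8,h4,h0)-pointer [[-5.5, -5.6, -5.6, -5.7, -5.7, -5.7], [-4.0, -4.0, -4.0, -4.0, -4.1, -4.1], [-2.4, -2.4, -2.4, -2.4, -2.4, -2.5]]
0.6 0.02 stripe(h8,h4,h0)-pointer [[-5.8, -6.1, -6.4, -6.7, -7.0, -7.4], [-4.2, -4.5, -4.8, -5.1, -5.4, -5.7], [-2.6, -2.9, -3.2, -3.4, -3.7, -4.0]]
pointer row 0.62 [184.2 177.7 171.3 164.8 158.3 151.8]
0.62 -0.04 stripe(h8,h4,h0)-pointer [[-5.1, -4.6, -4.1, -3.6, -3.1, -2.6], [-3.6, -3.0, -2.5, -2.0, -1.5, -1.0], [-2.0, -1.5, -0.9, -0.4, 0.1, 0.6]]
0.62 -0.02 stripe(h8,h4,h0)-pointer [[-5.3, -5.1, -4.9, -4.6, -4.4, -4.2], [-3.8, -3.5, -3.3, -3.0, -2.8, -2.5], [-2.2, -1.9, -1.7, -1.4, -1.1, -0.9]]
0.62 0 stripe(h8,h4,h0)-pointer [[-5.6, -5.6, -5.7, -5.7, -5.7, -5.8], [-4.0, -4.0, -4.0, -4.1, -4
[... 1008 characters left out ...]
]), (165, [194, 165, 67]), (166, [167, 158, 132])]
280 [(152, [225, 220, 206]), (153, [225, 219, 204]), (154, [229, 215, 191]), (155, [239, 191, 113]), (156, [234, 196, 56]), (157, [212, 176, 39]), (158, [196, 164, 45]), (159, [188, 164, 81]), (160, [167, 159, 133])]
290 [(146, [240, 237, 227]), (147, [240, 236, 225]), (148, [242, 237, 217]), (149, [244, 237, 158]), (150, [240, 220, 73]), (151, [211, 176, 39]), (152, [201, 169, 52]), (153, [195, 171, 103]), (154, [171, 164, 144])]
296 [(142, [241, 238, 227]), (143, [241, 238, 227]), (144, [242, 238, 222]), (145, [244, 237, 172]), (146, [239, 218, 77]), (147, [209, 174, 39]), (148, [200, 163, 37]), (149, [189, 125, 39]), (150, [169, 76, 38])]
```

apply_moves:
  targets:
    - [0,0.28,-0.3,0]
    - [0,0.28,-0.3,0]
    - [0,0,0,0]
    - [0,0,0,0]
    - [0,0,0,0]

```text
time_s: 14.5
eef_pos: [579.4, -240.1, 336.5]
ee_rot: [-0.001, 0.66, 0.752, -0.001]
force: [-8.1, -0.9, -2.7]
grip_width: 0.11
```

```bash
python3 to.py 516 -248.5 227; python3 look.py 7
python3 - <<'E'
import cv2,numpy as np
a=cv2.imread('pics/side7raw.png')
for c in (240,250,260,270,280,290,296):
    r0=int(np.interp(c,[238,300],[184,145])); print(c,[(r,a[r,c,::-1].tolist()) for r in range(r0-7,r0+3)])
E
```

```text
14.5 [ 579.4 -240.1  336.5] F [-8.1 -0.9 -2.7] g 0.11 yawx 97.44 j [-0.58  0.53  1.1  -0.    1.52 -0.71]
tool shift cm [-0.02 -6.37 10.96]
240 [(175, [239, 236, 226]), (176, [239, 235, 223]), (177, [238, 226, 214]), (178, [227, 124, 112]), (179, [206, 83, 52]), (180, [230, 158, 45]), (181, [235, 197, 45]), (182, [220, 186, 40]), (183, [198, 166, 39]), (184, [186, 157, 44])]
250 [(169, [223, 219, 203]), (170, [224, 215, 197]), (171, [222, 162, 146]), (172, [201, 96, 86]), (173, [190, 81, 44]), (174, [221, 149, 41]), (175, [239, 215, 45]), (176, [200, 167, 37]), (177, [195, 163, 40]), (178, [160, 138, 60])]
260 [(163, [224, 219, 204]), (164, [223, 213, 195]), (165, [209, 159, 146]), (166, [188, 76, 65]), (167, [194, 103, 39]), (168, [237, 201, 42]), (169, [217, 181, 40]), (170, [203, 170, 40]), (171, [193, 163, 55]), (172, [180, 162, 97])]
270 [(156, [223, 217, 202]), (157, [223, 215, 199]), (158, [224, 181, 166]), (159, [213, 102, 92]), (160, [183, 59, 42]), (161, [208, 116, 38]), (162, [232, 191, 43]), (163, [216, 181, 39]), (164, [203, 169, 39]), (165, [195, 167, 69])]
280 [(150, [224, 217, 202]), (151, [225, 210, 192]), (152, [225, 165, 151]), (153, [195, 75, 67]), (154, [185, 75, 38]), (155, [228, 155, 42]), (156, [230, 191, 44]), (157, [210, 175, 37]), (158, [196, 165, 44]), (159, [188, 165, 81])]
290 [(144, [238, 234, 223]), (145, [237, 227, 214]), (146, [225, 124, 113]), (147, [186, 59, 51]), (148, [193, 84, 38]), (149, [231, 160, 45]), (150, [238, 212, 43]), (151, [211, 176, 38]), (152, [200, 169, 52]), (153, [193, 170, 102])]
296 [(140, [239, 236, 225]), (141, [239, 230, 219]), (142, [226, 128, 117]), (143, [185, 57, 51]), (144, [185, 71, 37]), (145, [221, 147, 41]), (146, [236, 209, 45]), (147, [209, 174, 37]), (148, [200, 163, 38]), (149, [185, 124, 37])]
```

View pics/side7.png

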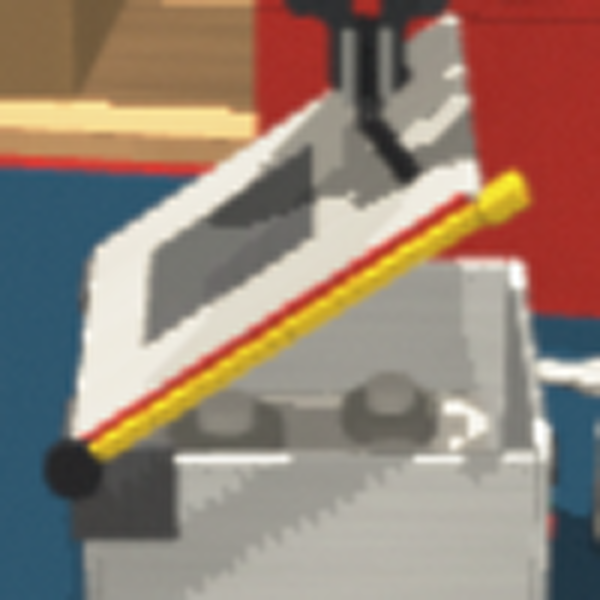

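View pics/top7.png

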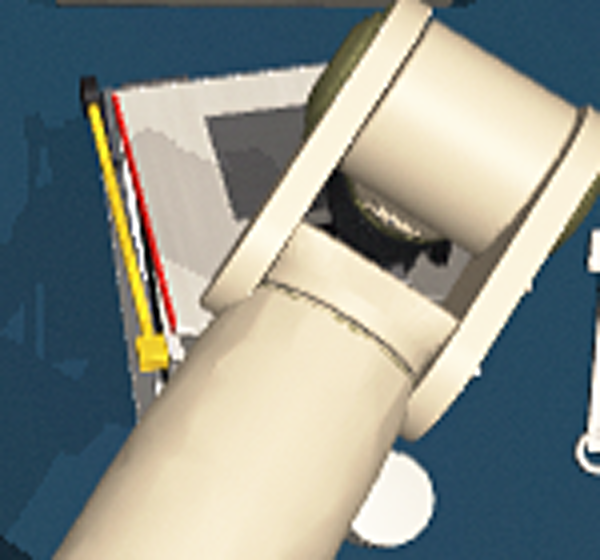

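```bash
cat > gap.py <<'E'
import cv2,numpy as np,sys
def run(f):
    a=cv2.imread(f).astype(float); X=[];A=[];B=[]
    for c in range(238,297):
        r0=np.interp(c,[240,290],[182.2,150.9]); rr=np.arange(int(r0)-9,int(r0)+2)
        G=a[rr,c,1]; k=2+np.argmin(G[2:-1])
        try:
            top=rr[k]; 
            w=G[:k].max(); t=(w+60)/2
            i=max(j for j in range(k) if G[j]>t); e1=rr[i]+(G[i]-t)/(G[i]-G[i+1])
            t2=125; i=min(j for j in range(k,len(rr)) if G[j]>t2); e2=rr[i]-(G[i]-t2)/(G[i]-G[i-1])
        except Exception: continue
        X.append(c);A.append(e1);B.append(e2)
    X=np.array(X);A=np.array(A);B=np.array(B)
    pa,pb=np.polyfit(X,A,1),np.polyfit(X,B,1); g=B-A; pg,cov=np.polyfit(X,g,1,cov=True)
    print(len(X),'stripe slope',pa[0].round(4),'pointer',pb[0].round(4),'gap slope',pg[0].round(4),'+-',cov[0,0]**.5.round(4) if 0 else round(float(cov[0,0]**.5),4),'gap mean',g.mean().round(2),'angle excess',round(float(pg[0]*.02/.025),4))
run(sys.argv[1])
E
python3 gap.py pics/side7raw.png
```

```text
59 stripe slope -0.6416 pointer -0.6305 gap slope 0.0111 +- 0.0015 gap mean 2.36 angle excess 0.0089
```

apply_moves:
  targets:
    - [0,-0.07,0.07,0]
    - [0,0,0,0]
    - [0,0,0,0]
    - [0,0,0,0]
    - [0,0,0,0]
    - [0,0,0,0]
    - [0,0,0,0]
    - [0,0,0,0]

```text
time_s: 15.4
eef_pos: [578.7, -240.2, 335.8]
ee_rot: [-0.001, 0.66, 0.751, -0.001]
force: [-8.3, -1.0, -3.0]
grip_width: 0.11
```

```bash
python3 to.py; python3 look.py 8; python3 gap.py pics/side8raw.png
```

```text
15.4 [ 578.7 -240.2  335.8] F [-8.3 -1.  -3. ] g 0.11 yawx 97.44 j [-0.58  0.53  1.1  -0.    1.52 -0.71]
59 stripe slope -0.6352 pointer -0.6306 gap slope 0.0046 +- 0.0015 gap mean 2.09 angle excess 0.0037
```

View pics/side8raw.png

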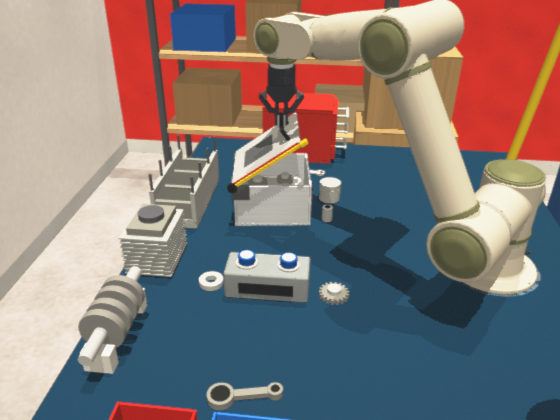

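```bash
python3 -c "
from rig import ctrl; print(ctrl.finish_job())"
```

```text
the job is handed in; nothing more can be done
None
```

I pushed both blue caps fully home with the lid shut. I then lifted the lid by its handle to the yellow pointer and handed the job in at about 15.5 s, with the gripper still holding the lid there.

- **Caps:** Each cap met its hard stop at about 30 N, and the side picture taken afterwards shows no red under either one.
- **Lid at the mark:** In the last side picture the red stripe runs along the pointer. The gap between their edges grows by 0.0046 px per column, against about 0.004 expected from the camera model when lined up. That puts the lid within about 0.005 rad of the pointer.
- **Lid steady:** The lid pulls on the gripper with about 9 N, and the grip is set to 80 N.
- **Pointer and loose parts:** In the pictures, the pointer and the nearby parts I could see in view had not visibly moved. I did not check each part's position against the start.

**Disagreement between checks:** Absolute lid angles did not fully agree. The arm's position gave about 0.62 rad from x and 0.64 from z, while picture fits put the pointer at about 0.605 to 0.62. The bar may have slipped slightly in the fingers, so I set the final height from the direct stripe-to-pointer comparison.

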